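Seat a pastel stick in the pointing jig

TASK

Take the terracotta (reddish-brown) pastel stick from the wooden rest, lay it in the open end of the jig's V-groove, and slide it along the groove, under the sprung red pad, until you feel its end bear against the stop's yellow bumper. Pastel is brittle: push it only lightly against the bumper, keep it pressed there for half a second, then let go and leave it lying against the bumper. Leave the other things on the table where they are.

Things in the scene. Friction and masses are not known exactly. Their poses are not given: they have to be found in the camera images.
- stick: Terracotta pastel stick, a plain round cylinder 18 mm in diameter and 130 mm long, about 50 g (it varies), flat ends with 1.5 mm rounded rims; both ends alike. Origin at the middle of the stick on its axis; x runs along the stick. It starts lying in one of the three places of the rest, axis 35 mm above the table.
- stick_blue: Blue pastel stick of the same size on the rest, a bystander. Origin at its middle, x along it.
- stick_grey: Grey pastel stick of the same size on the rest, a bystander. Origin at its middle, x along it.
- rest: Wooden rest fixed to the table, 90 (x) by 200 mm (y), origin at the centre of its underside, z up. Sticks lie along its x in V-notches at y = -80, 0 and +80 mm, on two notched bars, each 12 mm long in x, centred at x = -35 and +35 mm and up to 33 mm high. Between the bars the rest is only 10 mm high.
- jig: Wooden pointing jig fixed to the table; origin at table height, z up, x = direction of pushing. Base x -180 to +120 mm, y -50 to +50 mm, 12 mm thick. On it a dark rail, x -160 to +100 mm, y -22 to +22 mm, top 35.5 mm above the table, with a 90 degree V-groove along y = 0, open on top and at the -x end. A stick lying in it stands 13.5 mm out of the rail.
- groove (a point): The open -x end of the jig's V-groove, on the axis that a stick lying in the groove has (jig x -160, y 0, z 40 mm). Axes as the jig's. The stick must end up parallel to the jig's x on this line. Here only the top of a stick stands clear: fingers that hold it across in the groove, or push its end, may reach at most 4 mm below its axis before they meet the rail.
- arch (a point): Middle of the aluminium arch over the rail, where the pad's flat underside is at rest (jig x +5, y 0, z 46 mm). It spans jig x -4 to +14 mm: posts at y -40 to -30 and +30 to +40 mm, bar from z 70 to 76 mm, the pad's knob up to z 100 mm. A seated stick stands out only 44 to 75 mm behind the arch: push its rear end, or hold it near there; a hand at its middle meets the arch.
- presser (a joint): Lift of the sprung red pad under the arch, m: 0 at rest, up to 0.008. 16 mm wide; flat underside at jig x -3 to +15 mm, 46 mm above the table. From x -3 back to -32 mm its underside rises 9 mm as a ramp, so a stick slid to +x meets it at about x -12 mm and lifts it 3 mm by itself. The spring presses with 2 to 3 N; sliding under it drags with a few newtons, varying with friction.
- stop: Brass stop block fixed on the jig's rail, 12 mm long, 40 wide, 21 high, dark knob on top; origin at the bottom centre of its face towards the groove (looks to -x), 35.5 mm above the table; axes as the jig's. Set 75 to 90 mm along the jig's x. The stick must meet the yellow bumper before it, on a steel adjusting screw: its flat end is 8 to 24 mm before the face, different each time, not measured.
- sharpener: Small red pencil sharpener 28 x 22 x 16 mm, a bystander; origin at the centre of its underside.
- eraser: White eraser 55 x 22 x 13 mm, a bystander; origin at the centre of its underside.
- pan0: Round clear pastel pan, 62 mm in diameter, 18 mm high, white inside, a bystander; origin under its centre.
- pan1: Round pastel pan, the same size, blue, a bystander; origin under its centre.
- pan2: Round pastel pan, the same size, orange, a bystander; origin under its centre.
- sandblock: Cork sanding block 90 x 45 x 25 mm, a bystander; origin at the centre of its underside.
- bumper_axis (a point): Fixed point on the stop block's face (block frame 0, 0, +4.5 mm) where the axis of the screw and of the yellow bumper passes; it does not tell how far the bumper stands out. Bumper: 15 mm in diameter, 6 mm long, on the axis of a stick lying in the groove. It gives on a stiff spring, 4 N per mm for 3 mm, then is hard. 1.5 to 6 N on it is right, over 9 N is too much.
There are look-alikes about, which are no part of the job. Of the things like the stick, leave any that is green, purple or turquoise; of the rest the smaller one is meant.

How it is judged (in metres and radians):
On the way, in this order (a step that is already met when the one before it is completed fails the run):
1. the terracotta stick lies in the jig's V-groove, not yet at the bumper (y of stick in the frame of jig between -0.003 and 0.003 m and z of stick in the frame of jig between 0.037 and 0.0435 m and angle between the x axis of stick and the x axis of jig, either way round below 0.06 rad and contact force between stick and stop below 0.1 N), for 0.1 s.
2. its end is pressed against the stop's bumper, with more than 0.8 N, for a quarter of a second (contact force between stick and stop above 0.8 N and z of stick in the frame of jig below 0.0425 m), for 0.25 s.
At the end, for the whole second after the job is handed in: The terracotta stick lies still in the groove (axis within 2 mm sideways and in height and 2 degrees of the groove), under the lifted pad, its end still touching the stop's bumper (more than 0.1 N), released (x of stick in the frame of stop above -0.091 m and contact force between stick and stop above 0.1 N and y of stick in the frame of jig between -0.002 and 0.002 m and z of stick in the frame of jig between 0.037 and 0.042 m and angle between the x axis of stick and the x axis of jig, either way round below 0.035 rad and value of joint presser above 0.0015 m and linear speed of stick below 0.01 m/s).
It fails at once if the stick is pushed against the stop with more than 9 N (contact force between stick and stop above 9 N).
It fails at once if another stick or a bystander is moved by more than 20 mm (distance of any of stick_blue, stick_grey, sharpener, eraser, pan0, pan1, pan2, sandblock from where it was at the start of the episode above 0.02 m).
It also fails if it takes over 72 s, if anything falls off the work surface, if the arm or the gripper's body presses on something with over 40 N, if the wrist force passes 120 N, or if a joint passes its speed limit or range.

ROBOT

A 6-joint arm with a two-finger parallel gripper is mounted at the origin on the work surface. World frame = base frame: x ahead of the robot, y to its left, z up, the work surface at z = 0. Lengths are in mm, angles in rad, forces in N, time in s.
With the tool pointing down it reaches from about 300 to 775 mm from the base axis. Payload 14.6 kg.
Tool frame: the origin (TCP) lies at the very end of the fingers, on their centre line; the grasp point (between the pads) lies 19 mm behind it; z points along the fingers, y is the line along which they close (so a half turn about z gives the same grasp; the last joint's range is limited). The gripper opens to 94 mm and grips with 3 to 60 N. Pads are 16 mm wide; open, the fingers measure 119 mm over their backs; the gripper's body (75 mm by 177 mm) begins 78 mm behind the grasp point.
Start: joints at [-1.341, 0.3, 1.521, -0, 1.321, -0.067], TCP at [160.847, -525.944, 205.446] pointing down, gripper open.
Joint ranges: [-3.03, 3.03], [-0.79, 2.21], [0.23, 2.52], [-1.04, 4.18], [0, 3.07], [-2.55, 2.55]. Speed limits (rad/s): [2.22, 2.22, 2.57, 3.14, 3.14, 3.14].

INTERFACE

Orientations are given as [roll, pitch, yaw] about the fixed x, y, z axes, in that order (R = Rz(yaw) Ry(pitch) Rx(roll)).
In Python, from cell import manip, optics gives the robot as it stands.
- The arm moves only by the shell command python3 -m crank 'ROWS' [FORCE]. ROWS is JSON, a list of rows, each a list of 7 numbers: the opening in per cent of the stroke, from 0 (shut) to 100 (fully open), then the shift along the tool's x, y, z in mm, then the turn, a rotation vector about the tool's x, y, z in rad. A call has 1 to 10 rows; each row is the pose to reach, as a shift and turn from the pose commanded when the call began, along the tool's axes at that moment; what a row does not reach only later rows make up. A row lasts 1/10 s, in which the tool goes at most 50 mm and 8.59 degrees, less where a joint would pass 70% of its speed; a pose out of reach is approached as far as the arm can. A call with a gripper value outside its range is refused whole. The fingers move at their own pace and stop on an object; FORCE is the grip in N (left out, the last holds). Time passes only in rows, so rows that repeat a pose let the fingers close. It gives the time, the measured TCP pose, the force, the opening and the grip force at its end, in the units of the state.
- manip.read_state(): the state, without advancing time (a new reading comes with each control period).
- optics.camera(name): name is "side" or "top"; returns (picture, depth): 480x640x3 uint8, red, green, blue; 480x640 float32, mm along the optical axis (not along the pixel's ray), 0 where there is no reading.
- optics.calibration(name): a dict with "camera_matrix" (3x3 intrinsics, pixels), "R" (3x3) and "t" (3): a world point X has camera coordinates R X + t. Camera axes: x right, y down, z forward; pixel columns grow to the right and rows downward; lengths in mm; the calibration is good to about 2 mm. A picture is of the moment at which its call begins. calibration takes no time and is no camera call.
- manip.sign_off(): hands the job in; it is judged then, once.
The state is a dict: "clock": time; "joints": joint angles; "qd": joint speeds; "effort": joint torques, N m; "eef_pos": TCP position; "eef_rot": TCP orientation; "wrist_force": force on the tool from outside, world axes, zero at the start; "moment": the same for the moment, N m; "finger_gap": finger opening in mm; "finger_force": force on a finger pad.
Only numpy, scipy, OpenCV 4.12 (cv2) and the standard library are available. Lean on these libraries where they do the work, as an engineer would, in place of code of your own. Each camera call takes 0.05 s, during which the arm holds its last target. There are 200 camera calls.

## Working session

There is one attempt and no reset: what is moved stays moved. The work goes in short steps, Python scripts to look and compute and a shell command to move; the robot and the scene stay as the last step left them, time stands still between calls to the robot, and variables do not carry over. Pictures are saved under pics/ and viewed, at most 10 in all, crops included, and the job is handed in when it is done.

```bash
ls; mkdir -p pics; python3 - <<'E'
from cell import manip, optics
import cv2,numpy as np
for n in("top","side"):
    p,d=optics.camera(n); cv2.imwrite(f"pics/{n}0.png",p[:,:,::-1]); np.save(f"pics/{n}0.npy",d); np.save(f"pics/{n}0rgb.npy",p)
    c=optics.calibration(n); print(n,c)
print(manip.read_state())
E
```

```text
pics
top {'camera_matrix': array([[492.85070442,   0.        , 314.4165816 ],
       [  0.        , 492.85070442, 231.91404027],
       [  0.        ,   0.        ,   1.        ]]), 'R': array([[ 0.02434189, -0.99952743,  0.01877179],
       [-0.98515131, -0.02717556, -0.16952401],
       [ 0.16995403, -0.01436652, -0.98534726]]), 't': array([-34.80904104, 547.28881271, 931.92161053])}
side {'camera_matrix': array([[449.00676822,   0.        , 317.78826363],
       [  0.        , 449.00676822, 239.52874757],
       [  0.        ,   0.        ,   1.        ]]), 'R': array([[-0.98953002, -0.14389604, -0.01114781],
       [-0.0657024 ,  0.51789249, -0.85291885],
       [ 0.12850502, -0.84325636, -0.52192448]]), 't': array([ 545.20004738,   84.78126886, 1050.67234145])}
{'clock': 0.1, 'joints': array([-1.34062407e+00,  3.00354486e-01,  1.52152165e+00, -2.01097426e-05,
        1.32068965e+00, -6.66153764e-02]), 'qd': array([ 0.00103244, -0.00140974, -0.00376031, -0.00060923,  0.00178623,
       -0.00153604]), 'effort': array([ 1.99938469e-03, -5.32638788e+01, -3.53278363e+01,  7.09833833e-02,
        2.35228508e-02, -5.18824459e-05]), 'eef_pos': array([ 160.77797254, -525.73117832,  204.97543551]), 'eef_rot': array([-3.14062038e+00, -4.53415553e-05,  2.96792597e-01]), 'wrist_force': array([0.22112622, 0.10384308, 0.49641376]), 'moment': array([-0.00949991, -0.00414493,  0.03860644]), 'finger_force': 0.0, 'finger_gap': 93.92704027327049}
```

View pics/top0.png

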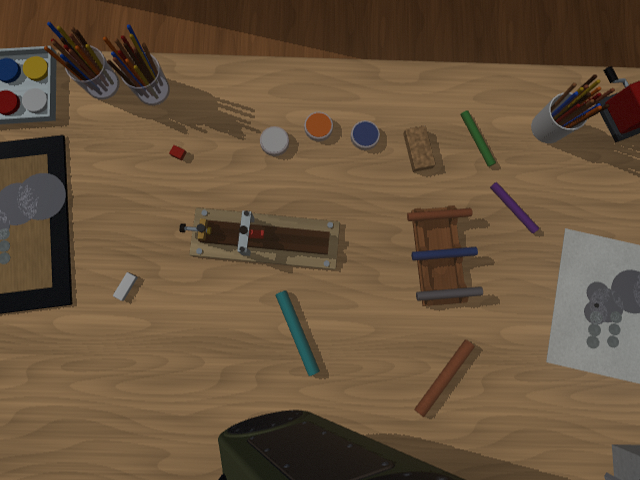

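View pics/side0.png

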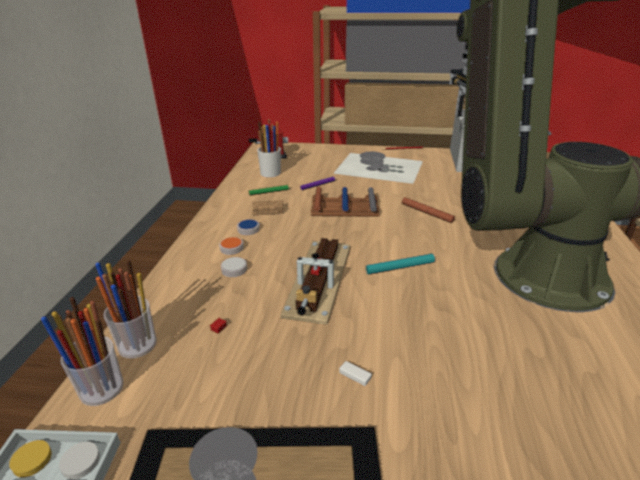

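The top view shows the terracotta target in the rest's upper notch, at about (408,214)–(471,213). The larger brown stick at (445,378) is the decoy. The jig's open end is at about (330,243) and its stop at (203,231). The side view agrees. Next I measure.

```bash
cat > h.py <<'E'
from cell import manip, optics
import cv2,numpy as np
def world(n,d):
    c=optics.calibration(n);K=c["camera_matrix"];v,u=np.indices(d.shape)
    P=np.stack([(u-K[0,2])/K[0,0]*d,(v-K[1,2])/K[1,1]*d,d],-1)
    return (P-c["t"])@c["R"]
def axis(P):
    xy=P[:,:2].astype(np.float32); r=cv2.minAreaRect(xy); b=cv2.boxPoints(r)
    e=[b[1]-b[0],b[2]-b[1]]; L=[np.linalg.norm(a) for a in e]; i=int(np.argmax(L)); a=e[i]/L[i]
    if a[1]<0:a=-a
    return np.round(r[0],1),np.round(sorted(L),1),round(float(np.arctan2(a[1],a[0])),4),len(P)
E
python3 - <<'E'
from h import *
p=np.load("pics/top0rgb.npy");d=np.load("pics/top0.npy");W=world("top",d)
hsv=cv2.cvtColor(p,cv2.COLOR_RGB2HSV).astype(int)
z=W[...,2]
print("table z",np.median(z[300:340,180:250]))
def reg(u0,u1,v0,v1,z0,z1):
    m=np.zeros(z.shape,bool);m[v0:v1,u0:u1]=True
    return m&(z>z0)&(z<z1)&(d>0)
for nm,r in dict(terra=(400,480,200,226),blue=(400,485,240,264),grey=(405,490,282,304)).items():
    m=reg(*r,34.5,60); P=W[m]; q=P[P[:,2]>P[:,2].max()-4]
    print(nm,axis(P),np.percentile(P[:,2],[50,95]),"linefit",axis(q))
m=reg(190,345,215,265,28,40);print("rail",axis(W[m]),np.median(z[m]))
m=reg(185,345,200,272,7,18);print("base",axis(W[m]),np.median(z[m]))
m=reg(185,345,200,272,62,82);print("bar",axis(W[m]),np.median(z[m]))
m=reg(195,215,215,245,50,70);print("stop",axis(W[m]),np.median(z[m]))
m=reg(185,345,200,272,-5,130)
S=p[195:280,170:350];cv2.imwrite("pics/c1.png",cv2.resize(S,(720,340),interpolation=cv2.INTER_CUBIC)[:,:,::-1])
ps=np.load("pics/side0rgb.npy")[225:330,270:365];cv2.imwrite("pics/c2.png",cv2.resize(ps,(570,630)[::1],interpolation=cv2.INTER_CUBIC)[:600,:,::-1])
E
```

```text
table z 0.6450303488334637
terra (array([ 593.2, -273.4]), array([ 23.8, 131.1], dtype=float32), 1.6629, 565) [43.26545566 46.76520328] linefit (array([ 593.1, -273.3]), array([ 15.2, 126.7], dtype=float32), 1.6827, 128)
blue (array([ 514.9, -281.7]), array([ 24.3, 130.7], dtype=float32), 1.6565, 586) [43.37772708 47.00567846] linefit (array([ 514.2, -280. ]), array([ 12.8, 126.4], dtype=float32), 1.6627, 165)
grey (array([ 437.1, -288.8]), array([ 25.7, 129.5], dtype=float32), 1.6824, 611) [42.89425571 46.54590187] linefit (array([ 434.8, -291.6]), array([ 12.4, 116.9], dtype=float32), 1.6519, 67)
rail (array([539.1,  80.2]), array([ 79.5, 259.6], dtype=float32), 1.4874, 2296) 35.12368700008109
base (array([541.4,  88.1]), array([129.3, 320. ], dtype=float32), 1.5832, 3787) 12.937103496670737
bar (array([534.1, 140.9]), array([ 79.7, 121.4], dtype=float32), 1.8716, 407) 76.47901964624727
stop (array([548.3, 198.8]), array([19.7, 40.3], dtype=float32), 3.0847, 153) 57.75752775033688
```

View pics/c1.png

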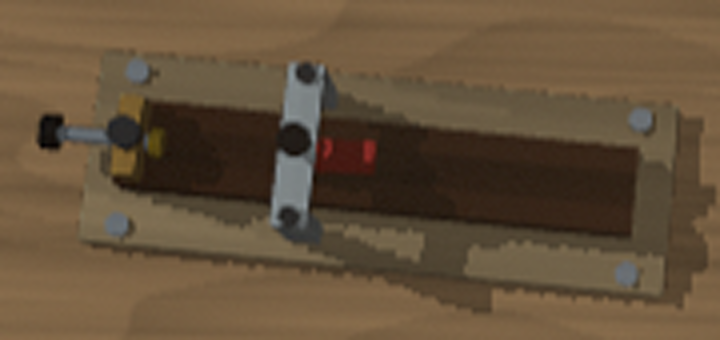

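```bash
python3 - <<'E'
from h import *
p=np.load("pics/top0rgb.npy");d=np.load("pics/top0.npy");W=world("top",d)
c=optics.calibration("top");K=c["camera_matrix"];R=c["R"];t=c["t"]
def ray(u,v,z):
    o=-R.T@t; r=R.T@np.array([(u-K[0,2])/K[0,0],(v-K[1,2])/K[1,1],1]); return (o+r*(z-o[2])/r[2])[:2]
f=lambda u,v,z:ray(170+(u+.5)/4-.5,195+(v+.5)/4-.5,z)
B=[f(80,240,12),f(103,50,12),f(678,106,12),f(662,292,12)]
print("base",np.round(B,1),"centre",np.mean(B,0)); 
x=B[1]+B[0]-B[2]-B[3];x/=2;print("len",np.linalg.norm(x),"wid",np.linalg.norm((B[1]+B[2]-B[0]-B[3])/2),"yaw",np.arctan2(x[1],x[0]))
# rail right end corners, rail left edge; z=35.5
Rr=[f(638,148,35.5),f(630,235,35.5)];print("rail end",np.round(Rr,1),np.mean(Rr,0))
rb=[f(306,63,76),f(288,63,76),f(272,222,76),f(308,228,76),f(326,66,76)];print("bar",np.round(rb,1))
print("bumper tip approx",f(162,142,42))
# fit rail from depth: plane band, robust by rows
z=W[...,2];m=np.zeros(z.shape,bool);m[215:262,212:334]=True
hsv=cv2.cvtColor(p,cv2.COLOR_RGB2HSV)
m&=(z>24)&(z<39)&(hsv[...,2]<75)
m=cv2.morphologyEx(m.astype(np.uint8),cv2.MORPH_OPEN,np.ones((5,5)))>0
print("rail",axis(W[m]))
# edges per y bin
P=W[m];pts=[]
for y in range(-25,120,6):
    q=P[abs(P[:,1]-y)<3]
    if len(q)>20: lo,hi=np.percentile(q[:,0],[2,98]);pts.append((y,(lo+hi)/2,hi-lo))
pts=np.array(pts);print(np.round(pts,1).tolist());print(np.polyfit(pts[:,0],pts[:,1],1))
E
```

```text
base [[500.2 231.4]
 [599.2 226.2]
 [578.1 -71.7]
 [481.5 -65. ]] centre [539.77062853  80.20949574]
len 297.7694871419375 wid 97.98191193504027 yaw 1.5038007277513872
rail end [[551.4 -50.3]
 [507.2 -47.2]] [529.32607862 -48.75828656]
bar [[581.7 113.1]
 [581.4 121.7]
 [503.7 125.5]
 [501.3 108.3]
 [580.5 103.3]]
bumper tip approx [546.76819601 186.91821619]
rail (array([539. ,  68.9]), array([ 44.7, 236.2], dtype=float32), 1.4973, 1718)
[[-25.0, 528.2, 34.9], [-19.0, 528.4, 34.5], [-13.0, 529.0, 32.5], [-7.0, 540.5, 26.0], [-1.0, 541.3, 24.1], [5.0, 541.1, 24.4], [11.0, 533.0, 39.7], [17.0, 534.0, 41.2], [23.0, 534.4, 40.7], [29.0, 535.9, 41.5], [35.0, 540.1, 28.6], [41.0, 540.0, 32.3], [47.0, 537.1, 42.0], [53.0, 537.0, 41.9], [59.0, 536.5, 38.6], [65.0, 531.4, 28.5], [71.0, 531.4, 28.2], [77.0, 531.3, 27.4], [83.0, 531.2, 25.7], [89.0, 539.8, 42.5], [95.0, 541.1, 44.3], [101.0, 541.0, 43.6]]
[3.18892845e-02 5.34413769e+02]
```

```bash
cat >> h.py <<'E'
from scipy.spatial.transform import Rotation as Ro
def delta(x,y,z,yaw):
    s=manip.read_state();A=Ro.from_euler("xyz",s["eef_rot"]);T=Ro.from_euler("xyz",[np.pi,0,yaw])
    print("at",np.round(s["eef_pos"],2),np.round(s["eef_rot"],4),"t",s["clock"],"F",np.round(s["wrist_force"],2),"gap",round(s["finger_gap"],1))
    print("shift",np.round(A.inv().apply(np.array([x,y,z])-s["eef_pos"]),1),"turn",np.round((A.inv()*T).as_rotvec(),3))
E
python3 -c "
from h import *
delta(593.2,-273.5,130,1.665)"
```

```text
at [ 160.78 -525.73  204.98] [-3.1406 -0.      0.2968] t 0.1 F [0.22 0.1  0.5 ] gap 93.9
shift [ 487.3 -114.7   75.1] turn [-1.000e-03 -1.000e-03 -1.368e+00]
```

```bash
python3 -m crank '[[60,48.7,-11.5,7.5,0,0,-0.137],[60,97.5,-22.9,15,0,0,-0.274],[60,146,-34.4,22.5,0,0,-0.41],[60,195,-45.9,30,0,0,-0.547],[60,244,-57.4,37.5,0,0,-0.684],[60,292,-68.8,45,0,0,-0.821],[60,341,-80.3,52.5,0,0,-0.958],[60,390,-91.8,60,0,0,-1.094],[60,439,-103.2,67.5,0,0,-1.231],[60,487.3,-114.7,75,0,0,-1.368]]' && python3 -c "
from h import *
delta(593.2,-273.5,130,1.665)"
```

```text
clock: 1.1
eef_pos: [589.5, -275.4, 130.8]
eef_rot: [-3.141, -0.0, 1.67]
wrist_force: [-0.1, -0.5, 0.6]
finger_gap: 56.2
finger_force: 0.0
at [ 589.48 -275.39  130.76] [-3.1412e+00 -3.0000e-04  1.6705e+00] t 1.1 F [-0.12 -0.46  0.57] gap 56.2
shift [1.5 3.9 0.8] turn [-0.    -0.     0.005]
```

```bash
python3 -m crank '[[60,0,0,0,0,0,0],[60,0,0,0,0,0,0],[60,0,0,0,0,0,0]]' && python3 - <<'E'
from h import *
delta(593.2,-273.5,31.5,1.665)
p,d=optics.camera("side");cv2.imwrite("pics/s1.png",cv2.resize(p[90:240,230:430],(800,600))[:,:,::-1])
E
```

```text
clock: 1.4
eef_pos: [587.2, -277.6, 131.4]
eef_rot: [-3.141, -0.0, 1.663]
wrist_force: [0.2, -0.7, -0.2]
finger_gap: 56.4
finger_force: 0.0
at [ 587.25 -277.56  131.45] [-3.1414 -0.      1.6628] t 1.4 F [ 0.2  -0.66 -0.25] gap 56.4
shift [ 3.5  6.3 99.9] turn [-0.    -0.    -0.002]
```

View pics/s1.png

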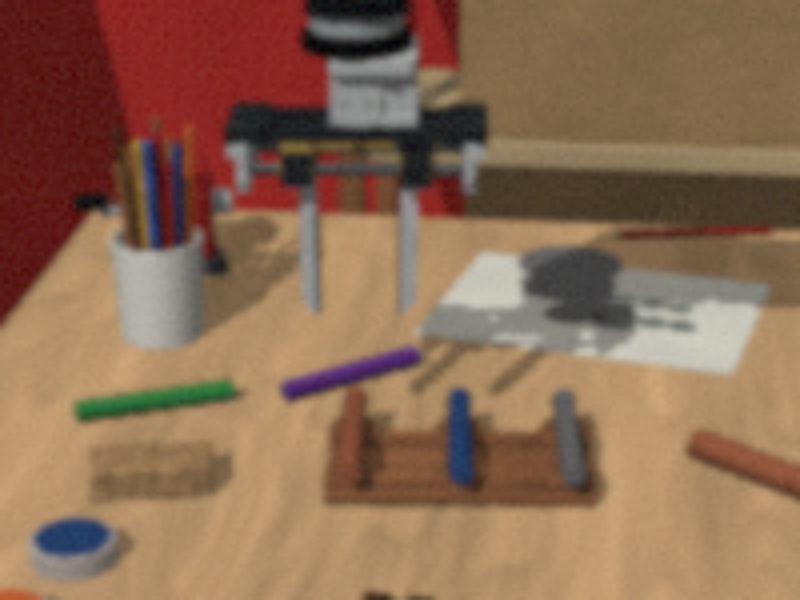

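The side crop shows the open fingers at (310,310) and (405,310), above and across the terracotta stick at (352,440), clear of the blue one. I go down in two stages.

```bash
python3 -m crank '[[60,3.5,6.3,20,0,0,0],[60,3.5,6.3,45,0,0,0],[60,3.5,6.3,60,0,0,0],[60,3.5,6.3,60,0,0,0],[60,3.5,6.3,60,0,0,0]]' && python3 - <<'E'
from h import *
delta(593.2,-273.5,31.5,1.665)
E
```

```text
clock: 1.95
eef_pos: [593.9, -273.4, 72.3]
eef_rot: [3.141, 0.0, 1.664]
wrist_force: [0.2, -0.7, 0.6]
finger_gap: 56.2
finger_force: 0.0
at [ 593.88 -273.4    72.31] [3.1410e+00 4.0000e-04 1.6638e+00] t 1.95 F [ 0.15 -0.68  0.55] gap 56.2
shift [-0.  -0.7 40.8] turn [ 0.001  0.    -0.001]
```

```bash
python3 -m crank '[[60,0,-0.7,15,0,0,0],[60,0,-0.7,30,0,0,0],[60,0,-0.7,40.5,0,0,0],[60,0,-0.7,40.5,0,0,0],[60,0,-0.7,40.5,0,0,0]]' && python3 - <<'E'
from h import *
delta(593.2,-273.5,31.5,1.665)
E
```

```text
clock: 2.45
eef_pos: [593.2, -272.8, 30.7]
eef_rot: [-3.141, -0.0, 1.665]
wrist_force: [0.1, -0.0, -0.2]
finger_gap: 56.4
finger_force: 0.0
at [ 593.25 -272.81   30.66] [-3.1412e+00 -3.0000e-04  1.6648e+00] t 2.45 F [ 0.07 -0.04 -0.18] gap 56.4
shift [-0.7 -0.1 -0.8] turn [-0. -0. -0.]
```

```bash
python3 -m crank '[[10,0,0,-0.5,0,0,0],[10,0,0,-0.5,0,0,0],[10,0,0,-0.5,0,0,0],[10,0,0,-0.5,0,0,0],[10,0,0,-0.5,0,0,0],[10,0,0,-0.5,0,0,0],[10,0,0,-0.5,0,0,0],[10,0,0,-0.5,0,0,0]]' 15 && python3 - <<'E'
from h import *
delta(593.2,-273.5,31.5,1.665)
E
```

```text
clock: 3.25
eef_pos: [593.1, -272.9, 31.4]
eef_rot: [-3.141, -0.0, 1.665]
wrist_force: [-3.2, 0.4, 3.1]
finger_gap: 17.3
finger_force: 15.0
at [ 593.11 -272.89   31.44] [-3.1413e+00 -1.0000e-04  1.6647e+00] t 3.25 F [-3.23  0.41  3.12] gap 17.3
shift [-0.6  0.  -0.1] turn [-0. -0. -0.]
```

```bash
python3 -m crank '[[10,0,0,-5,0,0,0],[10,0,0,-20,0,0,0],[10,0,0,-45,0,0,0],[10,0,0,-70,0,0,0],[10,0,0,-80,0,0,0],[10,0,0,-80,0,0,0],[10,0,0,-80,0,0,0]]' && python3 - <<'E'
from h import *
p,d=optics.camera("top");W=world("top",d);z=W[...,2]
np.save("pics/t2.npy",d)
s=p[180:320,380:520];s2=optics.camera("side")[0][100:260,230:430]
cv2.imwrite("pics/lift.png",np.hstack([cv2.resize(s,(400,400)),cv2.resize(s2,(400,400))])[:,:,::-1])
delta(533.7,0.7,130,1.5)
E
```

```text
clock: 3.95
eef_pos: [593.0, -272.7, 110.6]
eef_rot: [-3.141, -0.001, 1.665]
wrist_force: [-0.4, -0.3, -0.6]
finger_gap: 17.4
finger_force: 15.0
at [ 592.77 -272.57  109.97] [-3.1399e+00 -1.1000e-03  1.6648e+00] t 4.05 F [-0.07 -0.52 -0.42] gap 17.4
shift [277.6 -33.2 -19.7] turn [-0.002 -0.001  0.165]
```

View pics/lift.png

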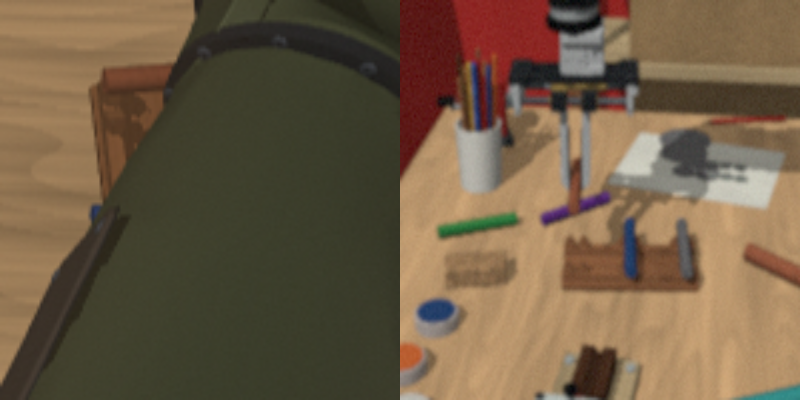

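The stick is lifted and held between the fingertips at (575,185) in the right half, with the other two sticks undisturbed. Now over the open end of the groove.

```bash
python3 -m crank '[[10,30,-4,0,0,0,0.02],[10,70,-9,0,0,0,0.04],[10,112,-14,0,0,0,0.06],[10,154,-19,0,0,0,0.09],[10,195,-24,0,0,0,0.115],[10,230,-28,0,0,0,0.14],[10,260,-31,0,0,0,0.155],[10,277.6,-33.2,0,0,0,0.165],[10,277.6,-33.2,0,0,0,0.165],[10,277.6,-33.2,0,0,0,0.165]]' && python3 -m crank '[[10,0,0,0,0,0,0],[10,0,0,0,0,0,0],[10,0,0,0,0,0,0]]' && python3 - <<'E'
from h import *
delta(533.7,0.7,60,1.5)
p,d=optics.camera("side");np.save("pics/s3.npy",d);np.save("pics/s3rgb.npy",p)
W=world("side",d);hsv=cv2.cvtColor(p,cv2.COLOR_RGB2HSV)
m=np.zeros(d.shape,bool);m[150:330,260:400]=1
m&=(W[...,2]>85)&(W[...,2]<125)&(hsv[...,1]>110)&((hsv[...,0]<12)|(hsv[...,0]>172))&(d>0)
P=W[m];print(len(P),axis(P),np.percentile(P[:,2],[2,50,98]))
for y in range(-70,80,20):
    q=P[abs(P[:,1]-y)<10]
    if len(q)>5:print(y,np.round(q.mean(0),1),np.round(np.percentile(q[:,2],98),1))
cv2.imwrite("pics/s3.png",cv2.resize(p[180:330,240:440],(800,600))[:,:,::-1])
E
```

```text
clock: 5.05
eef_pos: [534.0, 0.2, 110.9]
eef_rot: [-3.141, 0.0, 1.501]
wrist_force: [-0.2, -0.5, -0.9]
finger_gap: 17.5
finger_force: 15.0
clock: 5.35
eef_pos: [534.2, -0.2, 111.2]
eef_rot: [-3.141, -0.0, 1.499]
wrist_force: [-0.0, -0.8, -0.2]
finger_gap: 17.3
finger_force: 15.0
at [ 5.3419e+02 -2.1000e-01  1.1124e+02] [-3.1414 -0.      1.4989] t 5.35 F [-0.04 -0.82 -0.18] gap 17.3
shift [ 0.9 -0.5 51.2] turn [-0.    -0.    -0.001]
159 (array([ 629.8, -205.6]), array([ 65.3, 675.5], dtype=float32), 1.9525, 159) [ 88.49734337 120.48981224 123.1755024 ]
-30 [534.6 -29.8 121.2] 123.1
-10 [533.2 -10.1 121. ] 123.7
10 [531.6  10.8 121. ] 123.0
30 [532.6  30.4 120.7] 122.9
50 [533.1  50.6 120.5] 123.2
70 [536.1  63.8 115.8] 122.7
```

View pics/s3.png

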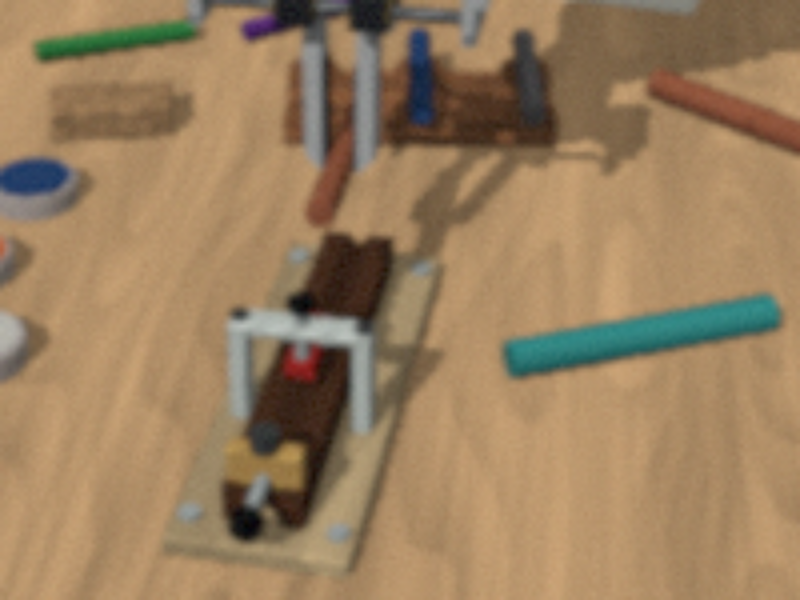

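The stick is level, held near its middle with its front end at (318,215) in the crop. It lines up with the rail's open end at (358,240). Lowering.

```bash
python3 -m crank '[[10,0.9,-0.5,20,0,0,0],[10,0.9,-0.5,45,0,0,0],[10,0.9,-0.5,62,0,0,0],[10,0.9,-0.5,66,0,0,0],[10,0.9,-0.5,68,0,0,0],[10,0.9,-0.5,70,0,0,0],[10,0.9,-0.5,70,0,0,0],[10,0.9,-0.5,70,0,0,0]]' && python3 -c "
from h import *
delta(533.7,0.7,37,1.5)"
```

```text
clock: 6.2
eef_pos: [534.0, 1.3, 42.0]
eef_rot: [3.141, -0.0, 1.5]
wrist_force: [-0.0, 0.3, 0.1]
finger_gap: 17.8
finger_force: 15.0
at [534.04   1.35  42.01] [ 3.1406 -0.      1.4998] t 6.2 F [-0.03  0.29  0.09] gap 17.8
shift [-0.7 -0.3  5. ] turn [ 0.001 -0.    -0.   ]
```

```bash
python3 -m crank '[[10,0,0,1,0,0,0],[10,0,0,2,0,0,0],[10,0,0,3,0,0,0],[10,0,0,3,0,0,0],[10,0,0,3,0,0,0]]' && python3 -m crank '[[10,0,0,0.5,0,0,0],[10,0,0,1,0,0,0],[10,0,0,1,0,0,0],[10,0,0,1,0,0,0]]'
```

```text
clock: 6.7
eef_pos: [533.7, 1.4, 38.3]
eef_rot: [-3.141, -0.0, 1.5]
wrist_force: [0.7, -1.0, -0.5]
finger_gap: 17.6
finger_force: 15.0
clock: 7.1
eef_pos: [533.7, 1.3, 37.4]
eef_rot: [-3.142, 0.0, 1.5]
wrist_force: [-0.5, 0.4, -0.4]
finger_gap: 17.4
finger_force: 15.0
```

```bash
python3 -m crank '[[10,0,0,0.5,0,0,0],[10,0,0,0.5,0,0,0],[10,0,0,0.5,0,0,0]]' && python3 -m crank '[[10,0,0,0.4,0,0,0],[10,0,0,0.4,0,0,0],[10,0,0,0.4,0,0,0]]'
```

```text
clock: 7.4
eef_pos: [533.7, 1.4, 37.0]
eef_rot: [3.141, 0.0, 1.5]
wrist_force: [-0.9, 1.3, 2.4]
finger_gap: 17.1
finger_force: 15.0
clock: 7.7
eef_pos: [533.7, 1.4, 37.0]
eef_rot: [3.141, 0.0, 1.5]
wrist_force: [-3.7, -0.9, 8.2]
finger_gap: 17.3
finger_force: 15.0
```

Contact is felt (8 N upward), so the stick is seated. Release and raise.

```bash
python3 -m crank '[[40,0,0,0,0,0,0],[40,0,0,0,0,0,0],[40,0,0,0,0,0,0],[40,0,0,0,0,0,0],[40,0,0,-10,0,0,0],[40,0,0,-30,0,0,0],[40,0,0,-50,0,0,0],[40,0,0,-50,0,0,0]]' && python3 - <<'E'
from h import *
p,d=optics.camera("side");W=world("side",d);hsv=cv2.cvtColor(p,cv2.COLOR_RGB2HSV)
m=np.zeros(d.shape,bool);m[190:300,290:365]=1
m&=(W[...,2]>40)&(W[...,2]<56)&(W[...,1]<85)&(W[...,1]>-90)&(hsv[...,1]>90)&(d>0)&(abs(W[...,0]-534)<15)
P=W[m];print(len(P),axis(P),np.percentile(P[:,2],[2,50,98]))
for y in range(-70,80,20):
    q=P[abs(P[:,1]-y)<10]
    if len(q)>5:print(y,np.round(q.mean(0),1),np.round(np.percentile(q[:,2],98),1))
cv2.imwrite("pics/s4.png",cv2.resize(p[180:330,240:440],(800,600))[:,:,::-1])
j=np.array([530.2,-49.2])+np.array([.0707,.9975])*(-50)
delta(j[0],j[1],88,1.5)
E
```

```text
clock: 8.5
eef_pos: [535.1, 1.3, 89.4]
eef_rot: [3.137, -0.0, 1.5]
wrist_force: [-0.3, -0.6, -0.4]
finger_gap: 37.6
finger_force: 0.0
191 (array([531. ,   0.7]), array([ 17. , 129.2], dtype=float32), 1.5054, 191) [41.02958327 46.31926515 49.4024402 ]
-50 [526.2 -49.8  45.9] 48.7
-30 [528.1 -30.   45.7] 49.4
-10 [528.9 -10.1  46. ] 49.5
10 [531.4   9.8  45.9] 48.7
30 [531.8  30.4  45.7] 49.5
50 [533.2  50.4  46. ] 49.1
at [534.34   1.34  87.71] [ 3.139  -0.      1.4998] t 8.55 F [ 0.64 -0.48  0.49] gap 37.4
shift [-100.7   -0.5   -0.3] turn [ 0.003 -0.    -0.   ]
```

View pics/s4.png

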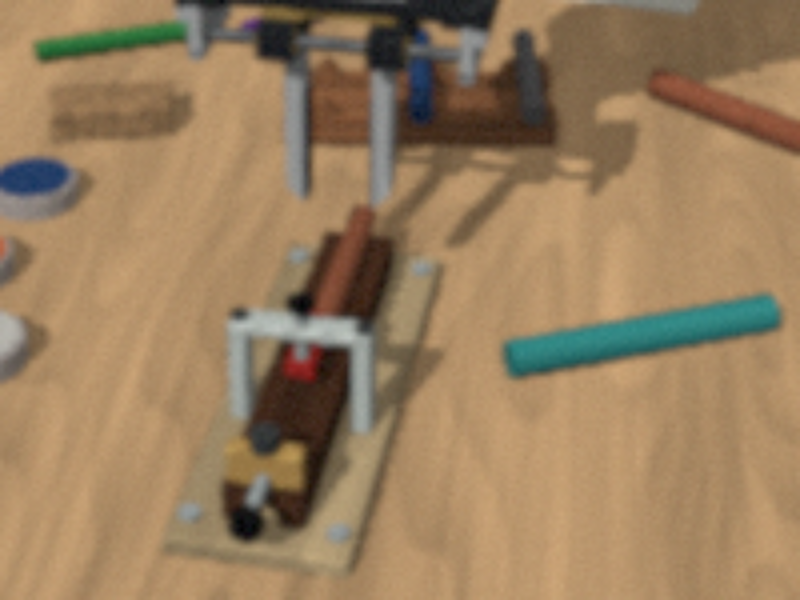

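The stick lies in the groove: tops at 49 mm, 129 mm long, centre y≈1, rear end at (365,210) in the crop. Next I close the fingers behind the rear end.

```bash
python3 -m crank '[[0,-40,1,0,0,0,0],[0,-80,1,0,0,0,0],[0,-100,1,0,0,0,0],[0,-100,1,0,0,0,0],[0,-100,1,15,0,0,0],[0,-100,1,35,0,0,0],[0,-100,1,48,0,0,0],[0,-100,1,48,0,0,0],[0,-100,1,48,0,0,0]]' && python3 -c "
from h import *
delta(533.7,0.7,38,1.5)"
```

```text
clock: 9.45
eef_pos: [527.7, -98.1, 38.6]
eef_rot: [-3.141, -0.0, 1.5]
wrist_force: [0.5, -0.5, 0.3]
finger_gap: 0.2
finger_force: 0.0
at [527.74 -98.06  38.62] [-3.1414e+00 -1.0000e-04  1.5003e+00] t 9.45 F [ 0.53 -0.49  0.3 ] gap 0.2
shift [98.9 -1.   0.6] turn [-0. -0.  0.]
```

```bash
python3 -m crank '[[0,5,-2,0.6,0,0,0],[0,10,-2,0.6,0,0,0],[0,15,-2,0.6,0,0,0],[0,20,-2,0.6,0,0,0],[0,24,-2,0.6,0,0,0],[0,28,-2,0.6,0,0,0],[0,32,-2,0.6,0,0,0],[0,32,-2,0.6,0,0,0],[0,32,-2,0.6,0,0,0]]' && python3 - <<'E'
from h import *
delta(533.7,0.7,38,1.5)
p,d=optics.camera("side")
cv2.imwrite("pics/s5.png",cv2.resize(p[190:310,270:390],(600,600),interpolation=cv2.INTER_CUBIC)[:,:,::-1])
E
```

```text
clock: 10.35
eef_pos: [527.9, -66.3, 37.9]
eef_rot: [-3.142, -0.0, 1.5]
wrist_force: [0.4, 0.1, -0.3]
finger_gap: 0.3
finger_force: 0.0
at [527.9  -66.34  37.86] [-3.1416 -0.      1.5   ] t 10.35 F [ 0.36  0.15 -0.35] gap 0.3
shift [67.3  1.  -0.1] turn [-0. -0. -0.]
```

View pics/s5.png

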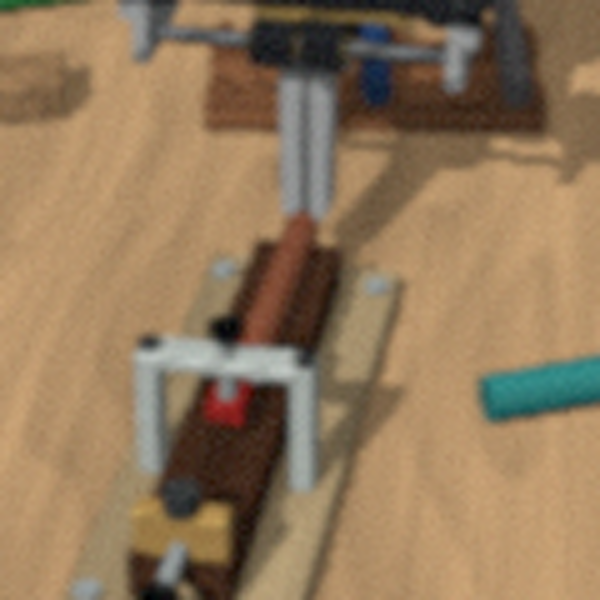

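The closed fingers, tips at (305,215), are centred behind the stick's rear end. Sliding forward, coarse at first.

```bash
python3 -m crank '[[0,4,0,0,0,0,0],[0,8,0,0,0,0,0],[0,12,0,0,0,0,0],[0,16,0,0,0,0,0],[0,20,0,0,0,0,0],[0,24,0,0,0,0,0],[0,28,0,0,0,0,0],[0,30,0,0,0,0,0],[0,30,0,0,0,0,0]]'; python3 -m crank '[[0,3,0,0,0,0,0],[0,6,0,0,0,0,0],[0,9,0,0,0,0,0],[0,12,0,0,0,0,0],[0,15,0,0,0,0,0],[0,18,0,0,0,0,0],[0,21,0,0,0,0,0],[0,24,0,0,0,0,0]]';python3 -m crank '[[0,3,0,0,0,0,0],[0,6,0,0,0,0,0],[0,9,0,0,0,0,0],[0,12,0,0,0,0,0],[0,15,0,0,0,0,0],[0,18,0,0,0,0,0],[0,20,0,0,0,0,0]]'
```

```text
clock: 11.3
eef_pos: [530.0, -36.3, 37.9]
eef_rot: [-3.142, -0.0, 1.5]
wrist_force: [-0.1, 0.2, 0.2]
finger_gap: 0.4
finger_force: 0.0
clock: 12.1
eef_pos: [531.7, -12.3, 37.9]
eef_rot: [-3.142, -0.0, 1.5]
wrist_force: [0.2, -4.9, 0.3]
finger_gap: 0.4
finger_force: 2.1
clock: 12.8
eef_pos: [533.1, 7.7, 37.9]
eef_rot: [-3.142, -0.0, 1.5]
wrist_force: [-0.6, -4.3, -0.5]
finger_gap: 0.5
finger_force: 2.0
```

```bash
cat > ok.py <<'E'
import sys
from cell import manip
sys.exit(0 if manip.read_state()["wrist_force"][1]>-6.2 else 1)
E
python3 -m crank '[[0,1.5,0,0,0,0,0],[0,3,0,0,0,0,0],[0,4.5,0,0,0,0,0],[0,6,0,0,0,0,0],[0,7,0,0,0,0,0],[0,8,0,0,0,0,0],[0,8,0,0,0,0,0]]' |grep -E 'pos|wrist'
r='pos|wrist'
python3 ok.py && python3 -m crank '[[0,0.5,0,0,0,0,0],[0,1,0,0,0,0,0]]' |grep -E $r
python3 ok.py && python3 -m crank '[[0,0.5,0,0,0,0,0],[0,1,0,0,0,0,0]]' |grep -E $r
python3 ok.py && python3 -m crank '[[0,0.5,0,0,0,0,0],[0,1,0,0,0,0,0]]' |grep -E $r
python3 ok.py && python3 -m crank '[[0,0.5,0,0,0,0,0],[0,1,0,0,0,0,0]]' |grep -E $r
python3 ok.py && python3 -m crank '[[0,0.5,0,0,0,0,0],[0,1,0,0,0,0,0]]' |grep -E $r
python3 ok.py && python3 -m crank '[[0,0.5,0,0,0,0,0],[0,1,0,0,0,0,0]]' |grep -E $r
python3 - <<'E'
from h import *
p,d=optics.camera("top")
cv2.imwrite("pics/t6.png",cv2.resize(p[195:280,170:350],(720,340),interpolation=cv2.INTER_CUBIC)[:,:,::-1])
E
```

```text
eef_pos: [533.7, 15.6, 37.9]
wrist_force: [-0.3, -2.0, -1.2]
eef_pos: [533.8, 16.4, 37.9]
wrist_force: [0.1, -2.3, 0.5]
eef_pos: [533.8, 17.4, 37.9]
wrist_force: [1.0, -4.0, -0.6]
eef_pos: [533.9, 18.4, 37.9]
wrist_force: [-1.3, -4.2, -0.7]
eef_pos: [534.0, 19.4, 37.8]
wrist_force: [-0.7, -3.0, -1.5]
eef_pos: [534.1, 20.4, 37.9]
wrist_force: [-0.4, -2.6, -0.7]
eef_pos: [534.1, 21.4, 37.9]
wrist_force: [-0.1, -2.8, -1.0]
```

View pics/t6.png

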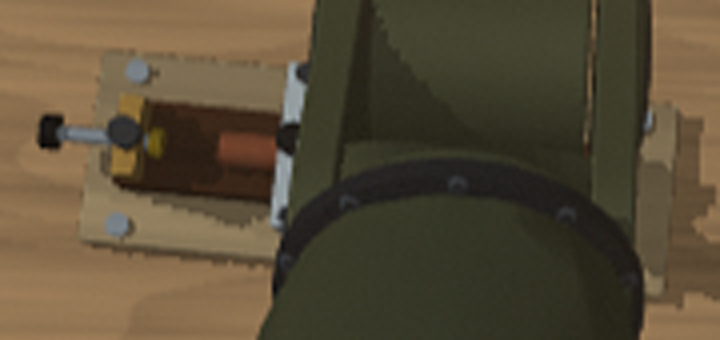

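The stick's front end shows at u≈217 and the bumper face at u≈165 (crop is 4x). That is 13 px, about 22 mm to go. I'll move 15 mm, then take small checked steps.

```bash
r='pos|wrist'
python3 -m crank '[[0,2,0,0,0,0,0],[0,4,0,0,0,0,0],[0,6,0,0,0,0,0],[0,8,0,0,0,0,0],[0,10,0,0,0,0,0],[0,12,0,0,0,0,0],[0,14,0,0,0,0,0],[0,15,0,0,0,0,0],[0,15,0,0,0,0,0]]' |grep -E $r
python3 ok.py && python3 -m crank '[[0,0.5,0,0,0,0,0],[0,1,0,0,0,0,0],[0,1,0,0,0,0,0]]' |grep -E $r
python3 ok.py && python3 -m crank '[[0,0.5,0,0,0,0,0],[0,1,0,0,0,0,0],[0,1,0,0,0,0,0]]' |grep -E $r
python3 ok.py && python3 -m crank '[[0,0.4,0,0,0,0,0],[0,0.7,0,0,0,0,0],[0,0.7,0,0,0,0,0]]' |grep -E $r
python3 ok.py && python3 -m crank '[[0,0.4,0,0,0,0,0],[0,0.7,0,0,0,0,0],[0,0.7,0,0,0,0,0]]' |grep -E $r
python3 ok.py && python3 -m crank '[[0,0.4,0,0,0,0,0],[0,0.7,0,0,0,0,0],[0,0.7,0,0,0,0,0]]' |grep -E $r
python3 ok.py && python3 -m crank '[[0,0.4,0,0,0,0,0],[0,0.7,0,0,0,0,0],[0,0.7,0,0,0,0,0]]' |grep -E $r
python3 ok.py && python3 -m crank '[[0,0.4,0,0,0,0,0],[0,0.7,0,0,0,0,0],[0,0.7,0,0,0,0,0]]' |grep -E $r
```

```text
eef_pos: [535.2, 36.6, 37.9]
wrist_force: [-0.4, -2.2, -0.8]
eef_pos: [535.3, 37.3, 37.9]
wrist_force: [-0.4, -3.5, -0.9]
eef_pos: [535.4, 38.4, 37.9]
wrist_force: [0.0, -3.4, -1.2]
eef_pos: [535.4, 39.1, 37.9]
wrist_force: [0.6, -3.8, -0.9]
eef_pos: [535.4, 39.8, 37.9]
wrist_force: [-0.1, -2.3, -0.1]
eef_pos: [535.5, 40.5, 37.9]
wrist_force: [0.2, -3.6, -2.0]
eef_pos: [535.5, 41.2, 37.9]
wrist_force: [0.8, -3.4, -1.4]
eef_pos: [535.6, 41.9, 37.9]
wrist_force: [-0.7, -2.7, -1.0]
```

```bash
r='pos|wrist'; sed -i 's/6.2/4.9/' ok.py
python3 ok.py && python3 -m crank '[[0,0.3,0,0,0,0,0],[0,0.6,0,0,0,0,0],[0,0.6,0,0,0,0,0]]' |grep -E $r
python3 ok.py && python3 -m crank '[[0,0.3,0,0,0,0,0],[0,0.6,0,0,0,0,0],[0,0.6,0,0,0,0,0]]' |grep -E $r
python3 ok.py && python3 -m crank '[[0,0.3,0,0,0,0,0],[0,0.6,0,0,0,0,0],[0,0.6,0,0,0,0,0]]' |grep -E $r
python3 ok.py && python3 -m crank '[[0,0.3,0,0,0,0,0],[0,0.6,0,0,0,0,0],[0,0.6,0,0,0,0,0]]' |grep -E $r
python3 ok.py && python3 -m crank '[[0,0.3,0,0,0,0,0],[0,0.6,0,0,0,0,0],[0,0.6,0,0,0,0,0]]' |grep -E $r
python3 ok.py && python3 -m crank '[[0,0.3,0,0,0,0,0],[0,0.6,0,0,0,0,0],[0,0.6,0,0,0,0,0]]' |grep -E $r
```

```text
eef_pos: [535.6, 42.5, 37.9]
wrist_force: [0.8, -3.1, -1.5]
eef_pos: [535.7, 43.1, 37.9]
wrist_force: [-0.8, -2.3, -0.9]
eef_pos: [535.7, 43.7, 37.9]
wrist_force: [0.3, -2.8, -1.3]
eef_pos: [535.7, 44.3, 37.9]
wrist_force: [1.1, -2.9, -1.5]
eef_pos: [535.8, 44.9, 37.9]
wrist_force: [0.3, -4.1, -1.6]
eef_pos: [535.8, 45.5, 37.9]
wrist_force: [0.6, -2.4, -1.2]
```

```bash
r='pos|wrist'
python3 ok.py && python3 -m crank '[[0,0.3,0,0,0,0,0],[0,0.6,0,0,0,0,0],[0,0.6,0,0,0,0,0]]' |grep -E $r
python3 ok.py && python3 -m crank '[[0,0.3,0,0,0,0,0],[0,0.6,0,0,0,0,0],[0,0.6,0,0,0,0,0]]' |grep -E $r
python3 ok.py && python3 -m crank '[[0,0.3,0,0,0,0,0],[0,0.6,0,0,0,0,0],[0,0.6,0,0,0,0,0]]' |grep -E $r
python3 ok.py && python3 -m crank '[[0,0.3,0,0,0,0,0],[0,0.6,0,0,0,0,0],[0,0.6,0,0,0,0,0]]' |grep -E $r
python3 ok.py && python3 -m crank '[[0,0.3,0,0,0,0,0],[0,0.6,0,0,0,0,0],[0,0.6,0,0,0,0,0]]' |grep -E $r
python3 ok.py && python3 -m crank '[[0,0.3,0,0,0,0,0],[0,0.6,0,0,0,0,0],[0,0.6,0,0,0,0,0]]' |grep -E $r
```

```text
eef_pos: [535.9, 46.1, 37.9]
wrist_force: [-0.3, -3.9, -0.5]
eef_pos: [535.9, 46.7, 37.9]
wrist_force: [0.5, -3.4, -1.9]
eef_pos: [536.0, 47.3, 37.9]
wrist_force: [0.7, -3.1, -2.0]
eef_pos: [536.0, 47.9, 37.9]
wrist_force: [0.5, -3.6, -0.6]
eef_pos: [536.1, 48.4, 37.9]
wrist_force: [0.4, -2.8, -1.2]
eef_pos: [536.1, 49.0, 37.9]
wrist_force: [0.3, -2.8, -1.4]
```

```bash
r='pos|wrist'
python3 ok.py && python3 -m crank '[[0,0.3,0,0,0,0,0],[0,0.6,0,0,0,0,0],[0,0.6,0,0,0,0,0]]' |grep -E $r
python3 ok.py && python3 -m crank '[[0,0.3,0,0,0,0,0],[0,0.6,0,0,0,0,0],[0,0.6,0,0,0,0,0]]' |grep -E $r
python3 ok.py && python3 -m crank '[[0,0.3,0,0,0,0,0],[0,0.6,0,0,0,0,0],[0,0.6,0,0,0,0,0]]' |grep -E $r
python3 - <<'E'
from h import *
p,d=optics.camera("top");print(manip.read_state()["clock"])
for v in (229,231,233): print(v,[tuple(map(int,p[v,u])) for u in range(201,232)])
E
```

```text
eef_pos: [536.1, 49.6, 37.9]
wrist_force: [0.2, -3.8, -1.7]
eef_pos: [536.2, 50.2, 37.8]
wrist_force: [0.6, -3.7, -1.3]
eef_pos: [536.2, 50.6, 37.9]
wrist_force: [-0.3, -5.9, -0.8]
22.3
229 [(52, 50, 51), (51, 50, 50), (49, 49, 49), (35, 31, 29), (44, 37, 31), (83, 86, 88), (102, 85, 27), (104, 87, 25), (102, 85, 24), (76, 45, 33), (80, 48, 33), (77, 44, 29), (78, 47, 30), (116, 69, 46), (113, 65, 44), (112, 65, 44), (111, 64, 42), (111, 65, 43), (111, 64, 42), (107, 61, 41), (107, 62, 41), (107, 62, 42), (87, 60, 42), (61, 64, 45), (59, 60, 41), (60, 60, 42), (60, 60, 42), (60, 60, 42), (61, 61, 42), (60, 61, 42), (60, 61, 42)]
231 [(37, 37, 38), (34, 31, 31), (54, 44, 30), (59, 46, 25), (67, 53, 33), (80, 83, 87), (101, 82, 18), (101, 84, 23), (90, 72, 26), (77, 44, 32), (78, 46, 32), (78, 46, 31), (78, 45, 29), (79, 47, 30), (79, 48, 32), (79, 46, 30), (109, 64, 43), (110, 65, 44), (112, 65, 43), (107, 62, 41), (111, 64, 44), (108, 63, 41), (70, 63, 43), (60, 61, 43), (59, 61, 44), (61, 61, 44), (60, 62, 43), (61, 62, 43), (60, 61, 42), (60, 61, 42), (59, 60, 42)]
233 [(121, 95, 49), (128, 99, 48), (131, 103, 52), (59, 46, 24), (65, 50, 26), (46, 34, 21), (72, 58, 18), (80, 66, 21), (84, 67, 19), (69, 40, 28), (69, 41, 27), (71, 41, 29), (72, 43, 29), (73, 44, 29), (72, 43, 29), (72, 44, 29), (85, 51, 36), (91, 53, 35), (94, 55, 38), (94, 55, 36), (97, 55, 38), (87, 53, 36), (63, 68, 47), (58, 59, 41), (59, 59, 40), (60, 60, 43), (60, 61, 43), (61, 61, 42), (60, 61, 42), (60, 61, 42), (60, 61, 42)]
```

The camera shows the stick's end meeting the yellow bumper, and the force rose from about 3.3 to 5.9 N, so it is pressing with about 2.5 N. A touch more, hold, then check.

```bash
r='clock|pos|wrist'
python3 -m crank '[[0,0.15,0,0,0,0,0],[0,0.15,0,0,0,0,0]]' |grep -E $r
python3 -m crank '[[0,0,0,0,0,0,0],[0,0,0,0,0,0,0]]' |grep -E $r
python3 -m crank '[[0,0,0,0,0,0,0],[0,0,0,0,0,0,0],[0,0,0,0,0,0,0]]' |grep -E $r
```

```text
clock: 22.5
eef_pos: [536.2, 50.7, 37.9]
wrist_force: [-0.2, -6.3, -2.5]
clock: 22.7
eef_pos: [536.2, 50.7, 37.9]
wrist_force: [-1.0, -7.0, -0.9]
clock: 23.0
eef_pos: [536.2, 50.7, 37.9]
wrist_force: [-0.8, -5.5, -1.0]
```

About 3 N on the bumper for over half a second. Backing off gently, then up.

```bash
python3 -m crank '[[0,-0.3,0,0,0,0,0],[0,-0.8,0,0,0,0,0],[0,-2,0,0,0,0,0],[0,-6,0,0,0,0,0],[0,-15,0,0,0,0,0],[0,-25,0,0,0,0,0],[0,-25,0,-15,0,0,0],[0,-60,0,-40,0,0,0],[0,-100,0,-70,0,0,0],[0,-140,0,-80,0,0,0]]' && python3 -m crank '[[0,-40,0,0,0,0,0],[0,-40,0,0,0,0,0],[0,-40,0,0,0,0,0]]'
python3 - <<'E'
from h import *
p,d=optics.camera("top");W=world("top",d)
for v in (229,231): print(v,[tuple(map(int,p[v,u])) for u in range(205,216)])
cv2.imwrite("pics/t7.png",cv2.resize(p[195:280,170:350],(720,340),interpolation=cv2.INTER_CUBIC)[:,:,::-1])
E
```

```text
clock: 24.0
eef_pos: [526.8, -90.8, 120.8]
eef_rot: [3.138, 0.001, 1.5]
wrist_force: [1.0, -0.1, 0.6]
finger_gap: 0.2
finger_force: 0.0
clock: 24.3
eef_pos: [523.1, -129.6, 117.8]
eef_rot: [-3.141, -0.0, 1.498]
wrist_force: [-0.0, -0.9, -0.6]
finger_gap: 0.9
finger_force: 0.0
229 [(48, 41, 32), (84, 86, 88), (101, 84, 27), (103, 87, 26), (101, 84, 25), (77, 47, 32), (80, 47, 30), (78, 47, 32), (79, 46, 32), (115, 69, 46), (113, 66, 44)]
231 [(67, 54, 34), (79, 81, 86), (103, 84, 23), (100, 83, 23), (89, 71, 25), (77, 45, 32), (78, 47, 31), (80, 48, 34), (81, 49, 34), (81, 48, 32), (79, 47, 30)]
```

View pics/t7.png

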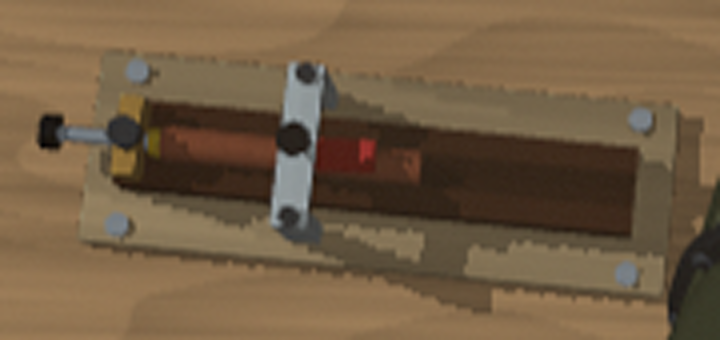

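The stick lies in the groove under the pad, from u≈160 to 420. Its front end touches the yellow bumper, and the picture has not changed since the release. Handing in.

```bash
python3 -c "
from cell import manip
print(manip.sign_off())"
```

```text
the job is handed in; nothing more can be done
None
```

I handed the job in at about 24 s: the terracotta stick lies in the groove under the pad, its end against the yellow bumper, after being pressed there with about 3 N for over half a second and released; the sign-off gave no verdict.

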